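# Rock the seesaw diverter over and feed the balls to the other tray

## Task

The left tray of the ball sorter has its share. With the fingers alone, press down the raised right end of the seesaw diverter so that it rocks over and leads to the right tray, and only then push the feed gate's tab to the left until the gate is fully open, so that the three waiting balls all run into the right tray. Do not touch or carry any of the balls, and leave the other things on the bench where they are; finish when the balls lie in the tray.

Things in the scene. Friction and masses are not known exactly. Their poses are not given: they have to be found in the camera images.
- sorter: Ball sorter fixed to the bench, 420 wide (y), 220 deep (x -50 to +170), 200 high. Origin: underside, below the seesaw's pivot; x away from the robot (yaw within 0.2), y to the left tray. A sloping feed channel, 26 wide inside, walls up to 150 above the bench, runs from the back (x +155) to x +22 and ends over the seesaw's middle; three balls wait in it behind the gate. A tray under each seesaw end.
- rocker (a joint): Seesaw diverter: trough 180 long (stand's y) x 52 wide, pivot along the stand's x, 84 above the bench. rad: -0.28 = left end low (about there at the start), +0.28 = right end low, leads to the right tray. Top heavy: a steel disc, 28 across, stands at its middle, up to 144 above the bench; past level it falls over by itself and stays. Tipping takes under 2 N at a pad.
- pad_right (a point): Middle of the top face of the black finger pad (36 along the stand's x, 30 along its y, 5 thick) on the trough's robot side near its right end, 47 mm in front of and 80 mm right of the pivot. At the start 126 to 130 mm above the bench, 86 mm when that end is fully down.
- pad_left (a point): The same on the trough's left end: 86 to 91 mm above the bench at the start, 130 mm when the right end is down.
- gate (a joint): Feed gate: steel plate across the feed channel, sliding level along the stand's +y (left). m: 0 = closed, 0.040 = fully open (end stop). It stays where it is left; sliding friction about 1 N. The balls pass from about 0.031 on.
- gate_tab (a point): Middle of the top of the black upright tab on the gate (24 along the stand's x, 8 along its y, 50 high below this point), about 197 mm above the bench, 56 mm behind the pivot. It moves with the gate; nothing stands beside the tab above 150 mm.
- tray_left (a point): Middle of the inner floor of the left grey tray (outside 90 along x, 120 along y, walls 4 thick, rim 50 mm above the bench), 10 mm above the bench. Two earlier balls lie in it.
- tray_right (a point): The same in the right grey tray, empty at the start.
- ball_0_center (a point): Centre of a white ceramic grinding ball, 20 mm across, 25 g; number 1 in the queue behind the gate.
- ball_1_center (a point): Centre of a white ceramic grinding ball, 20 mm across, 25 g; number 2 in the queue behind the gate.
- ball_2_center (a point): Centre of a white ceramic grinding ball, 20 mm across, 25 g; number 3 in the queue behind the gate.
- old_ball_0_center (a point): Centre of an earlier ball of the same kind lying in the left tray; bystander.
- old_ball_1_center (a point): Centre of an earlier ball of the same kind lying in the left tray; bystander.
- crucible: Porcelain crucible, 41 across, 32 high, standing behind one tray beside the feed channel. Origin: centre of the underside. Bystander.
- weighing_bottle: Small glass weighing bottle, 36 across, 52 high, standing behind one tray beside the feed channel. Origin: centre of the underside. Bystander.
- stopper_0: Red-brown rubber stopper, 25 across, 24 high, on the bench to the left of the stand or to its right. Origin: centre of the underside. Bystander.
- timer: Round white kitchen-type timer, 68 across, 48 high, on the bench to the right of the stand or to its left. Origin: centre of the underside. Bystander.

How it is judged:
On the way, in this order (a step that is already met when the one before it is completed fails the run):
1. the seesaw lies over to the right, the gate still closed (value of joint rocker above 0.22 rad and value of joint gate below 0.012 m), for 0.2 s.
2. the gate is pushed open, the seesaw still over to the right (value of joint gate above 0.031 m and value of joint rocker above 0.22 rad), for 0.1 s.
At the end, for the whole second after the job is handed in: All three balls lie in the right tray (centres within its walls and less than 45 mm above the bench, slower than 0.05 m/s), the two earlier balls are still in the left tray, the seesaw is over to the right (above 0.22 rad) and the gate is open (above 31 mm) (all of step 2 and x of ball_0_center in the frame of sorter between -0.045 and 0.045 m and y of ball_0_center in the frame of sorter between -0.204 and -0.08 m and z of ball_0_center in the frame of sorter between 0 and 0.045 m and x of ball_1_center in the frame of sorter between -0.045 and 0.045 m and y of ball_1_center in the frame of sorter between -0.204 and -0.08 m and z of ball_1_center in the frame of sorter between 0 and 0.045 m and x of ball_2_center in the frame of sorter between -0.045 and 0.045 m and y of ball_2_center in the frame of sorter between -0.204 and -0.08 m and z of ball_2_center in the frame of sorter between 0 and 0.045 m and x of old_ball_0_center in the frame of sorter between -0.045 and 0.045 m and y of old_ball_0_center in the frame of sorter between 0.08 and 0.204 m and z of old_ball_0_center in the frame of sorter between 0 and 0.045 m and x of old_ball_1_center in the frame of sorter between -0.045 and 0.045 m and y of old_ball_1_center in the frame of sorter between 0.08 and 0.204 m and z of old_ball_1_center in the frame of sorter between 0 and 0.045 m and linear speed of each of ball_0, ball_1, ball_2 below 0.05 m/s); the robot touches nothing.
It fails at once if the gate was opened before the seesaw lay over to the right (value of joint gate above 0.014 m and value of joint rocker below 0.1 rad).
It fails at once if the robot touched a ball (contact force between any of the fingers, the arm and ball_0 above 0.3 N or contact force between any of the fingers, the arm and ball_1 above 0.3 N or contact force between any of the fingers, the arm and ball_2 above 0.3 N or contact force between any of the fingers, the arm and old_ball_0 above 0.3 N or contact force between any of the fingers, the arm and old_ball_1 above 0.3 N).
It fails at once if the stand was worked with the arm or the body of the gripper instead of the fingers (contact force between the arm and sorter above 8 N).
It fails at once if a ball was lifted (z of any of ball_0_center, ball_1_center, ball_2_center in the frame of sorter above 0.16 m or z of any of old_ball_0_center, old_ball_1_center in the frame of sorter above 0.06 m).
It fails at once if a bystander was moved more than 15 mm (distance of any of crucible, weighing_bottle, stopper_0, timer from where it was at the start of the episode above 0.015 m).
It also fails if it takes over 40 s, if anything falls off the work surface, if the arm or the gripper's body presses on something with over 40 N, if the wrist force passes 120 N, or if a joint passes its speed limit or range.

## Robot

A 7-joint arm with a two-finger parallel gripper is mounted at the origin on a cart in front of the work surface, level with it; the furniture and walls round the work are solid. World frame = base frame: x ahead of the robot, y to its left, z up, the work surface at z = 0. Lengths are in m, angles in rad, forces in N, time in s.
With the tool pointing down it reaches from about 0.4 to 0.85 m from the base axis. Payload 4.5 kg.
Tool frame: the origin (TCP) lies midway between the tips of the shut fingers; the grasp point (between the pads) lies 19 mm behind it; z points along the fingers, y is the direction in which the jaws open and shut (so a half turn about z gives the same grasp; the last joint's range is limited). The gripper opens to 88 mm and grips with 3 to 60 N. Pads are 18 mm wide; open, the fingers measure 123 mm over their backs; the gripper's body (75 mm by 187 mm) begins 45 mm behind the grasp point.
Start: joints at [1.358, 0.689, -0.195, 1.565, 0.157, 0.902, -0.215], TCP at [0.153, -0.606, 0.239] pointing down, gripper open.
Joint ranges: [-3.01, 3.01], [-0.46, 2.08], [-1.47, 1.51], [0.13, 2.56], [-1, 4.14], [0.04, 2.09], [-2.66, 2.66]. Speed limits (rad/s): [2.57, 2.57, 3.14, 3.14, 3.14, 3.14, 3.14].

## Interface

Orientations are given as a unit quaternion [x, y, z, w].
In Python, from plant import get_state, snapshot, finish_job, find_in gives the robot as it stands.
- The arm moves only by the shell command python3 -m creep 'ROWS' [OPENING] [FORCE]. ROWS is JSON, one flat list of numbers, 6 for each row, row after row: the shift along the tool's x, y, z in mm, then the turn, a rotation vector about the tool's x, y, z in degrees. In form: [tx, ty, tz, wx, wy, wz, tx, ty, tz, wx, wy, wz, ...]. A call has 1 to 5 rows; each row shifts and turns the pose as measured when the row begins, along the tool's axes as they then stand; what a row does not reach is not made up. A row lasts 1/12 s, in which the tool goes at most 41.7 mm and 7.16 degrees, less where a joint would pass 70% of its speed; a pose out of reach is approached as far as the arm can. A call is refused whole if a number of a shift passes 41.7 or a number of a turn 7.16, either way. A call with a gripper value outside its range is refused whole. OPENING is the finger opening in mm, from 0 to 88.1, set as the call begins (- or left out, the last holds). The fingers move at their own pace and stop on an object; FORCE is the grip in N (left out, the last holds). Time passes only in rows, so rows that do not move let the fingers close. It gives the time, the measured TCP pose, the force and the opening at its end, in the units of the state.
- get_state(): the state, without advancing time (a new reading comes with each control period).
- snapshot(name): name is "scene" or "top" or "wrist"; returns a dict with "color" (420x560x3 uint8, red, green, blue), "intrinsics" (3x3 intrinsics, pixels), "dist_coeffs" ([k1, k2, p1, p2, k3] as OpenCV has them; the pictures are not rectified), "extrinsics" (4x4, takes a point from world to camera coordinates). Camera axes: x right, y down, z forward; pixel columns grow to the right and rows downward; lengths in m; the calibration is good to about 2 mm. A picture is of the moment at which its call begins. There is no depth.
- finish_job(): hands the job in, once; it reports no verdict.
Trained networks look in the newest picture that a camera, given by its name, has taken for a name from the list of things; names that differ only in an ending like _2 or _b are one class to them, and where a whole thing is asked for, a point or a joint stands for the part that bears it (a point fixed in the world has none). Each returns a list of dicts, best first, with "score" (0 to 1); they miss things now and then, are a little off and sometimes report something else, mostly with a low value. They report only what shows in the picture. A call takes as long as a camera call.
- find_in(thing, camera): "xy" ([column, row] in pixels, amid what is visible of it).
The state is a dict: "clock": time; "q": joint angles; "qd": joint speeds; "joint_torque": joint torques, N m; "tool_pos": TCP position; "eef_rot": TCP orientation; "contact_force": force on the tool from outside, world axes, zero at the start; "moment": the same for the moment, N m; "opening": opening from 0.0 (shut) to 1.0 (fully open).
Only numpy, scipy, OpenCV 4.12 (cv2) and the standard library are available. Lean on these libraries where they do the work, as an engineer would, in place of code of your own. Each camera call takes 0.05 s, during which the arm holds its last target.

## Working session

There is one attempt and no reset: what is moved stays moved. The work goes in short steps, Python scripts to look and compute and a shell command to move; the robot and the scene stay as the last step left them, time stands still between calls to the robot, and variables do not carry over. Pictures are saved under pics/ and viewed, and the job is handed in when it is done.

```bash
mkdir -p pics; ls
cat > h.py <<'E'
import numpy as np,cv2
from plant import *
def save(n,f):
    s=snapshot(n); cv2.imwrite('pics/'+f,cv2.cvtColor(s['color'],cv2.COLOR_RGB2BGR)); return s
def proj(s,P):
    E=np.array(s['extrinsics']);r,_=cv2.Rodrigues(E[:3,:3])
    p,_=cv2.projectPoints(np.array(P,float).reshape(-1,1,3),r,E[:3,3],np.array(s['intrinsics']),np.array(s['dist_coeffs'],float));return p[:,0]
def atz(s,uv,z):
    E=np.array(s['extrinsics']);u=cv2.undistortPoints(np.array(uv,float).reshape(1,1,2),np.array(s['intrinsics']),np.array(s['dist_coeffs'],float))[0,0]
    R=E[:3,:3];c=-R.T@E[:3,3];d=R.T@np.array([u[0],u[1],1]);return c+d*(z-c[2])/d[2]
E
python3 - <<'E'
from h import *
st=get_state();print(st['clock'],st['tool_pos'],st['eef_rot'],st['contact_force'])
for n in('scene','top'):
    s=save(n,n+'0.png')
    E=np.array(s['extrinsics']);print(n,'cam',(-E[:3,:3].T@E[:3,3]).round(3))
    for t,z in(('pad_right',.128),('pad_left',.088),('gate_tab',.197),('tray_left',.01),('tray_right',.01),('crucible',.016),('weighing_bottle',.026),('stopper_0',.012),('timer',.024),('ball_0_center',.1)):
        for d in find_in(t,n)[:2]: print(n,t,np.round(d['xy'],1),round(d['score'],2),atz(s,d['xy'],z).round(3))
E
```

```text
pics
0.0 [ 0.15250804 -0.60546034  0.2379143 ] [ 9.92391123e-01  1.23121975e-01 -1.57185935e-04 -9.01747696e-04] [-0.13531964 -0.28540511 -0.21888854]
scene cam [0.108 0.495 1.013]
scene pad_right [289.2 218.4] 0.95 [ 0.488 -0.053  0.128]
scene pad_left [290.4 223.4] 0.98 [ 0.491 -0.065  0.088]
scene tray_left [273.7 221.9] 0.71 [ 0.57  -0.085  0.01 ]
scene tray_right [276.4 226.4] 0.73 [ 0.553 -0.076  0.01 ]
scene crucible [278.5 198.9] 0.43 [ 0.612 -0.167  0.016]
scene weighing_bottle [239.8 238.4] 0.72 [0.609 0.035 0.026]
scene stopper_0 [360.1 174.9] 0.41 [ 0.448 -0.427  0.012]
scene timer [203.6 345.6] 0.55 [0.473 0.337 0.024]
scene ball_0_center [272.4 224.5] 0.71 [ 0.526 -0.023  0.1  ]
top cam [ 0.423 -0.057  1.167]
top pad_right [281.  231.5] 0.66 [ 0.492 -0.064  0.128]
top pad_left [287.1 231.5] 0.58 [ 0.495 -0.081  0.088]
top pad_left [282.6 227.2] 0.44 [ 0.506 -0.069  0.088]
top gate_tab [282.  204.8] 0.44 [ 0.552 -0.065  0.197]
top tray_left [285.9 225.8] 0.66 [ 0.516 -0.079  0.01 ]
top tray_right [282.5 227.4] 0.77 [ 0.511 -0.069  0.01 ]
top crucible [312.7 196.7] 0.51 [ 0.602 -0.153  0.016]
top crucible [245.7 191.9] 0.27 [0.61  0.039 0.016]
top weighing_bottle [245.1 192.8] 0.65 [0.606 0.04  0.026]
top stopper_0 [398.2 252.9] 0.65 [ 0.447 -0.403  0.012]
top timer [141.1 232.8] 0.84 [0.484 0.332 0.024]
top ball_0_center [282.2 226.4] 0.69 [ 0.507 -0.067  0.1  ]
```

Run:
```python
import cv2
a=cv2.imread('pics/top0.png')[150:300,180:380];cv2.imwrite('pics/top0z.png',cv2.resize(a,None,fx=4,fy=4,interpolation=cv2.INTER_CUBIC))
a=cv2.imread('pics/scene0.png')[130:330,160:400];cv2.imwrite('pics/scene0z.png',cv2.resize(a,None,fx=3,fy=3,interpolation=cv2.INTER_CUBIC))
```

```text
(no output)
```

View pics/top0z.png

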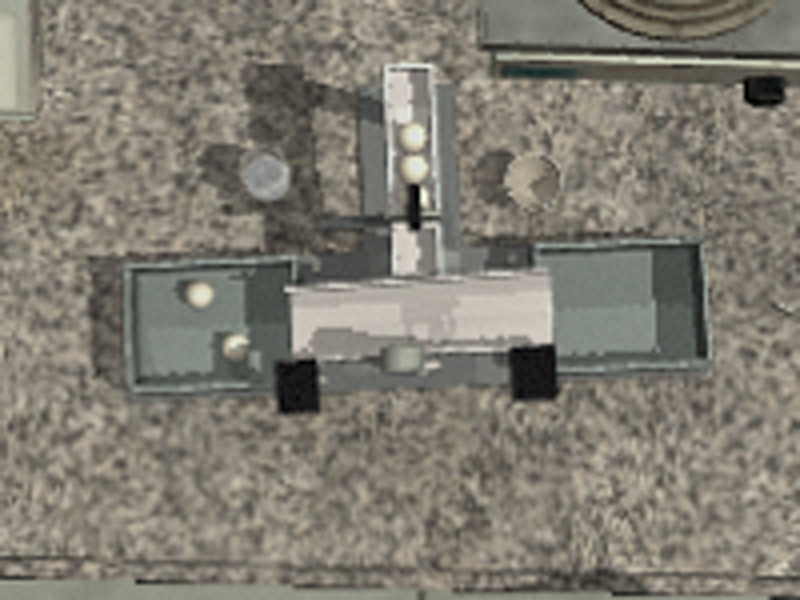

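View pics/scene0z.png

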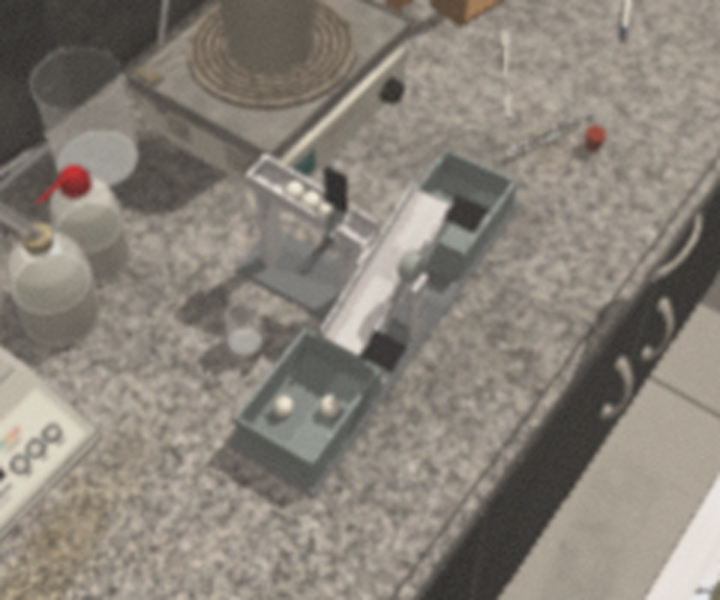

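View pics/top0.png

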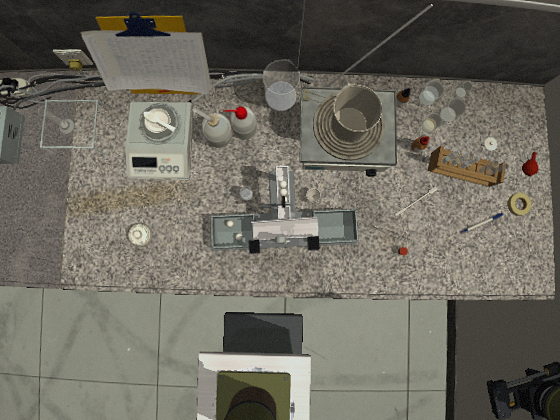

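Run:
```python
from h import *
from scipy.optimize import least_squares
s=snapshot('top')
Z=[(298,386),(533,372),(125,265),(132,393),(704,240),(710,370)]
uv=np.array([(180+(a-1.5)/4,150+(b-1.5)/4) for a,b in Z])
# pad y shrink when tilted .28: given 80 at? use 80*cos-ish
L=[(-.047,.080,.088),(-.047,-.080,.128),(.045,.204,.05),(-.045,.204,.05),(.045,-.204,.05),(-.045,-.204,.05)]
def W(p,L):
    c,n=np.cos(p[2]),np.sin(p[2]);return np.array([(p[0]+c*a-n*b,p[1]+n*a+c*b,z) for a,b,z in L])
f=lambda p:(proj(s,W(p,L))-uv).ravel()
r=least_squares(f,[.52,-.07,0],loss='soft_l1');print(r.x,f(r.x).round(1))
np.save('pose.npy',r.x)
T=[(.056,0,.197),(.056,0,.147),(-.047,-.08,.128),(-.047,.08,.088)]
print(W(r.x,T).round(4)); 
p=proj(s,W(r.x,T));print(p.round(1),((p-[180,150])*4+1.5).round())
s=snapshot('scene');p=proj(s,W(r.x,T));print(((p-[160,130])*3+1).round())
```

```text
[ 0.50526181 -0.07127189  0.06740991] [-0.   0.3  2.9  0.8 -1.9 -0.6 -2.8 -0.   0.3 -0.2  0.7 -0.3]
[[ 0.5611 -0.0675  0.197 ]
 [ 0.5611 -0.0675  0.147 ]
 [ 0.4638 -0.1543  0.128 ]
 [ 0.453   0.0054  0.088 ]]
[[283.3 200.9]
 [283.  203.7]
 [315.8 243.4]
 [254.1 246.4]] [[415. 205.]
 [413. 216.]
 [545. 375.]
 [298. 387.]]
[[335. 174.]
 [336. 209.]
 [469. 211.]
 [382. 349.]]
```

Run:
```python
from h import *
from scipy.optimize import least_squares
s=snapshot('top')
Z=[(298,386),(533,372),(125,265),(132,393),(704,240),(710,370)]
uv=np.array([(180+(a-1.5)/4,150+(b-1.5)/4) for a,b in Z])
def W(p,L):
    c,n=np.cos(p[2]),np.sin(p[2]);return np.array([(p[0]+c*a-n*b,p[1]+n*a+c*b,z) for a,b,z in L])
for e in(.204,.21):
    L=[(-.047,.0835,.087),(-.047,-.0705,.129),(.045,e,.05),(-.045,e,.05),(.045,-e,.05),(-.045,-e,.05)]
    f=lambda p:(proj(s,W(p,L))-uv).ravel()
    r=least_squares(f,[.52,-.07,0],loss='soft_l1');print(e,r.x,f(r.x).round(1))
    T=[(.056,0,.197),(.056,0,.147),(-.047,-.0705,.129),(-.047,.0835,.087)]
    print(W(r.x,T).round(4)); 
    p=proj(s,W(r.x,T));print(((p-[180,150])*4+1.5).round().tolist())
    p=proj(snapshot('scene'),W(r.x,T));print(((p-[160,130])*3+1).round().tolist());snapshot('top')
print(get_state()['clock'])
```

```text
0.204 [ 0.50541697 -0.07384778  0.06860602] [-0.3  0.4  0.3  0.8 -0.9 -0.5 -1.9  0.   1.2 -0.3  1.6 -0.5]
[[ 0.5613 -0.07    0.197 ]
 [ 0.5613 -0.07    0.147 ]
 [ 0.4634 -0.1474  0.129 ]
 [ 0.4528  0.0062  0.087 ]]
[[419.0, 205.0], [417.0, 216.0], [534.0, 375.0], [297.0, 387.0]]
[[336.0, 173.0], [337.0, 207.0], [465.0, 215.0], [382.0, 351.0]]
0.21 [ 0.50541406 -0.07395337  0.06746017] [-0.3  0.3  0.3  0.9 -3.1 -0.5 -4.   0.   3.3 -0.3  3.8 -0.5]
[[ 0.5613 -0.0702  0.197 ]
 [ 0.5613 -0.0702  0.147 ]
 [ 0.4633 -0.1475  0.129 ]
 [ 0.4529  0.0062  0.087 ]]
[[419.0, 205.0], [418.0, 216.0], [534.0, 376.0], [297.0, 387.0]]
[[336.0, 172.0], [337.0, 207.0], [465.0, 215.0], [382.0, 351.0]]
1.45
```

```bash
cat > go.py <<'E'
import sys
from h import *
from scipy.spatial.transform import Rotation as R
P=np.array([.5054,-.0739,0]);yw=.068
def rel(x,y,z):
    "target in sorter frame (m) -> shift in tool mm"
    st=get_state();r=R.from_quat(st['eef_rot']);S=R.from_euler('z',yw)
    t=P+S.apply([x,y,z]);d=r.inv().apply(t-np.array(st['tool_pos']))*1000
    l=S.inv().apply(np.array(st['tool_pos'])-P)
    rd=R.from_matrix(np.column_stack([S.apply([1,0,0]),S.apply([0,-1,0]),[0,0,-1]]))
    print('t',round(st['clock'],2),'local',l.round(4),'shift mm',d.round(1),'turn deg',np.degrees((r.inv()*rd).as_rotvec()).round(2),'F',np.round(st['contact_force'],2),'op',round(float(st['opening']),3))
if __name__=='__main__': rel(*map(float,sys.argv[1:4]))
E
python3 go.py -.05 -.074 .239
python3 -m creep '[0,0,0,0,0,5.1,0,0,0,0,0,5.1]' 0 20
python3 go.py -.05 -.074 .239
```

```text
t 1.45 local [-0.3881 -0.507   0.2388] shift mm [ 4.097e+02 -3.660e+02 -3.000e-01] turn deg [1.000e-02 0.000e+00 1.024e+01] F [-0.14 -0.44  0.46] op 1.002
clock: 1.62
tool_pos: [0.1526, -0.6061, 0.2387]
eef_rot: [0.999, 0.032, 0.0, -0.0]
contact_force: [0.5, 0.4, -0.2]
opening: 0.872
t 1.62 local [-0.3881 -0.507   0.2387] shift mm [ 336.3 -434.4   -0. ] turn deg [-0.01 -0.04 -0.24] F [ 0.5   0.44 -0.22] op 0.872
```

```bash
python3 -m creep '[24,-31,0,0,0,0,24,-31,0,0,0,0,24,-31,0,0,0,0,24,-31,0,0,0,0,24,-31,0,0,0,0]'
python3 go.py -.05 -.074 .239
python3 -m creep '[24,-31,0,0,0,0,24,-31,0,0,0,0,24,-31,0,0,0,0,24,-31,0,0,0,0]'
python3 go.py -.05 -.074 .239
```

```text
clock: 2.03
tool_pos: [0.2589, -0.449, 0.2372]
eef_rot: [1.0, 0.02, -0.001, 0.005]
contact_force: [0.7, 0.1, 0.1]
opening: 0.495
t 2.03 local [-0.2714 -0.3575  0.2372] shift mm [ 213.1 -289.7   -5.3] turn deg [ 0.56  0.19 -1.66] F [0.71 0.12 0.05] op 0.495
clock: 2.37
tool_pos: [0.3535, -0.3154, 0.2366]
eef_rot: [1.0, 0.018, -0.0, 0.006]
contact_force: [1.0, -0.3, -0.2]
opening: 0.195
t 2.37 local [-0.168  -0.2306  0.2366] shift mm [ 113.1 -160.1   -4.4] turn deg [ 0.65  0.07 -1.78] F [ 0.97 -0.28 -0.18] op 0.195
```

```bash
python3 -m creep '[24,-33,0,0,0,0,24,-33,0,0,0,0,24,-33,0,0,0,-1,20,-30,0,0,0,-1,10,-15,0,0,0,0]'
python3 go.py -.05 -.074 .15
```

```text
clock: 2.78
tool_pos: [0.4552, -0.1574, 0.2361]
eef_rot: [0.999, 0.04, 0.003, 0.005]
contact_force: [0.5, 0.2, -0.5]
opening: 0.003
t 2.78 local [-0.0558 -0.0799  0.2361] shift mm [ 5.4 -6.8 86.1] turn deg [ 0.64 -0.29  0.7 ] F [ 0.46  0.16 -0.52] op 0.003
```

Run:
```python
from h import *
s=save('top','top1.png');s2=save('scene','scene1.png');s3=save('wrist','wrist1.png')
a=cv2.imread('pics/scene1.png')[130:330,160:400];cv2.imwrite('pics/scene1z.png',cv2.resize(a,None,fx=3,fy=3,interpolation=cv2.INTER_CUBIC))
```

```text
(no output)
```

View pics/wrist1.png

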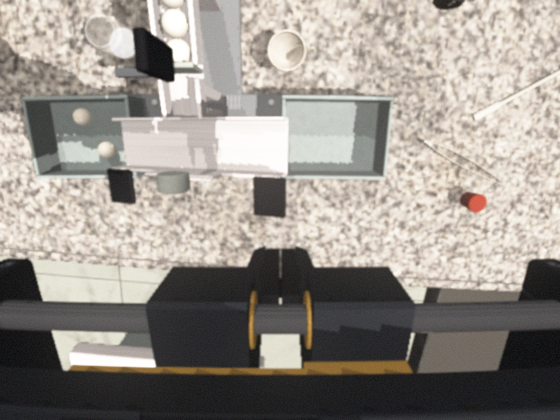

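View pics/scene1z.png

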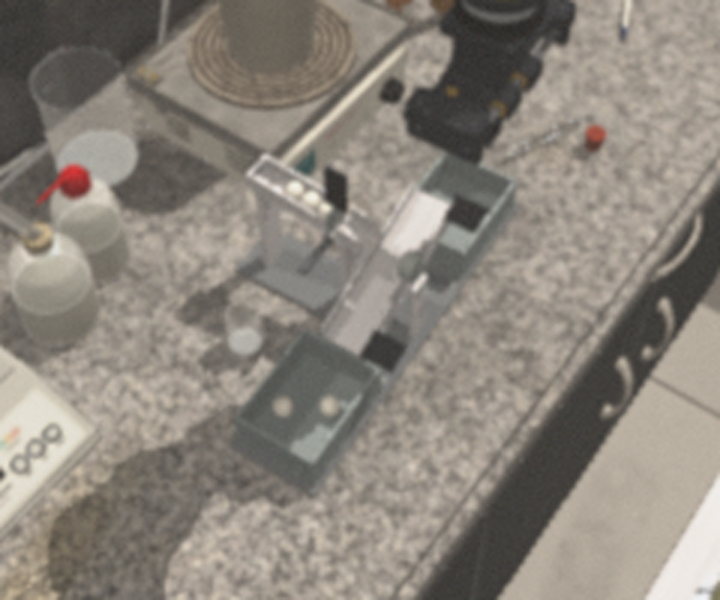

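Run:
```python
from h import *
import go
from scipy.spatial.transform import Rotation as R
s=snapshot('wrist');S=R.from_euler('z',go.yw)
E=np.array(s['extrinsics']);print('cam',(-E[:3,:3].T@E[:3,3]).round(3))
for t,z,uv in(('pad_right',.129,(270,196)),('pad_left',.087,(121,186)),('gate_tab',.197,(152,44))):
    d=find_in(t,'wrist')[:1]
    print(t,S.inv().apply(atz(s,uv,z)-go.P).round(4),[(np.round(q['xy']),S.inv().apply(atz(s,q['xy'],z)-go.P).round(4)) for q in d])
go.rel(-.05,-.074,.14)
```

```text
cam [ 0.525 -0.152  0.382]
pad_right [-0.0476 -0.0747  0.129 ] [(array([206., 154.]), array([-0.0113, -0.0206,  0.129 ]))]
pad_left [-0.0483  0.0779  0.087 ] [(array([199., 154.]), array([-0.0155, -0.0046,  0.087 ]))]
gate_tab [ 0.0573 -0.009   0.197 ] [(array([152.,  58.]), array([ 0.0498, -0.0081,  0.197 ]))]
t 3.13 local [-0.06   -0.0863  0.2359] shift mm [  9.9 -13.6  95.8] turn deg [ 0.79 -0.1   0.12] F [-0.4  -0.02  0.45] op 0.005
```

```bash
python3 -m creep '[10,-9,20,0,0,0,0,0,25,0.8,0,0,0,0,25,0,0,0]'
python3 go.py -.05 -.076 .14
```

```text
clock: 3.38
tool_pos: [0.4635, -0.1611, 0.1688]
eef_rot: [1.0, 0.03, 0.007, 0.002]
contact_force: [0.0, -0.9, -0.3]
opening: 0.008
t 3.38 local [-0.0477 -0.0841  0.1688] shift mm [-2.7 -8.3 28.7] turn deg [ 0.31 -0.78 -0.46] F [ 0.04 -0.94 -0.31] op 0.008
```

```bash
python3 -m creep '[-2,-8,12,0,-0.8,0,0,0,12,0,0,0,0,0,0,0,0,0]'
python3 go.py -.05 -.078 .098
```

```text
clock: 3.63
tool_pos: [0.4569, -0.1556, 0.1403]
eef_rot: [1.0, 0.026, -0.005, 0.002]
contact_force: [-0.4, -0.5, -0.3]
opening: 0.007
t 3.63 local [-0.0539 -0.0782  0.1403] shift mm [ 4.3 -0.5 42.3] turn deg [ 0.24  0.57 -0.91] F [-0.39 -0.48 -0.29] op 0.007
```

```bash
python3 -m creep '[4,0,10,0,0.6,-0.9,0,0,10,0,0,0,0,0,10,0,0,0]'
python3 go.py -.05 -.078 .096
python3 -m creep '[0,0,10,0,0,0,0,0,4,0,0,0,0,0,0,0,0,0]'
python3 go.py -.05 -.078 .096
python3 - <<'E'
from h import *
save('scene','scene2.png')
a=cv2.imread('pics/scene2.png')[130:330,160:400];cv2.imwrite('pics/scene2z.png',cv2.resize(a,None,fx=3,fy=3,interpolation=cv2.INTER_CUBIC))
save('wrist','wrist2.png')
E
```

```text
clock: 3.88
tool_pos: [0.4614, -0.1573, 0.1118]
eef_rot: [0.999, 0.032, 0.002, 0.003]
contact_force: [1.0, 0.2, -0.6]
opening: 0.0
t 3.88 local [-0.0496 -0.0802  0.1118] shift mm [-0.5 -2.3 15.8] turn deg [ 0.37 -0.16 -0.21] F [ 0.99  0.23 -0.6 ] op 0.0
clock: 4.13
tool_pos: [0.4609, -0.1583, 0.0972]
eef_rot: [1.0, 0.031, 0.001, 0.003]
contact_force: [-0.0, -0.4, 0.8]
opening: 0.007
t 4.13 local [-0.0502 -0.0812  0.0972] shift mm [ 0.1 -3.2  1.2] turn deg [ 0.4  -0.08 -0.38] F [-0.05 -0.36  0.83] op 0.007
```

View pics/scene2z.png

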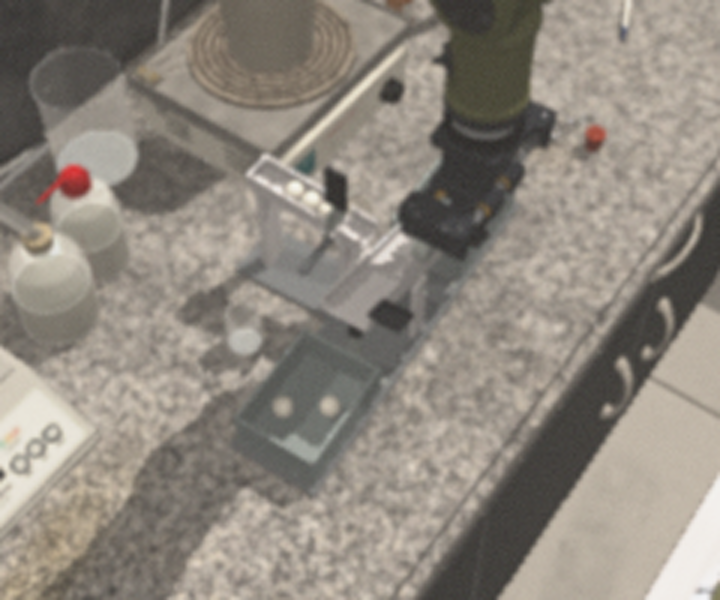

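View pics/wrist2.png

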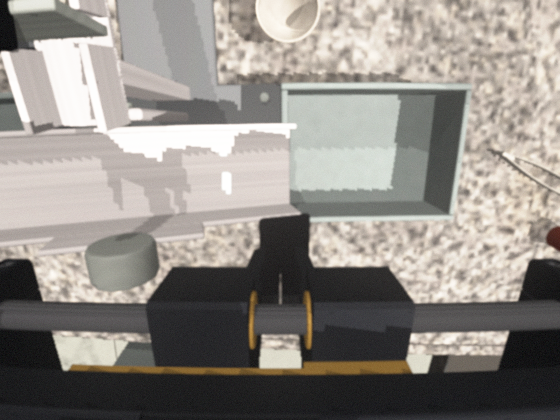

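The left pad has risen (scene crop at about (391,314)), so the seesaw seems to have tipped over. I'll lift off and check it.

```bash
python3 -m creep '[0,0,-38,0,0,0,0,0,-38,0,0,0,0,0,-38,0,0,0,0,0,-20,0,0,0]'
python3 - <<'E'
from h import *
import go
from scipy.spatial.transform import Rotation as R
S=R.from_euler('z',go.yw)
s=save('wrist','wrist3.png')
L=[(-.047,-.0835,.087),(-.047,.0705,.129),(.056,0,.197)]
print(proj(s,[go.P+S.apply(l) for l in L]).round())
s=save('scene','scene3.png');print(((proj(s,[go.P+S.apply(l) for l in L])-[160,130])*3+1).round())
a=cv2.imread('pics/scene3.png')[130:330,160:400];cv2.imwrite('pics/scene3z.png',cv2.resize(a,None,fx=3,fy=3,interpolation=cv2.INTER_CUBIC))
E
python3 go.py .056 -.05 .225
```

```text
clock: 4.57
tool_pos: [0.4577, -0.1563, 0.2321]
eef_rot: [1.0, 0.031, -0.006, 0.001]
contact_force: [0.3, -0.3, 0.6]
opening: 0.002
[[285. 189.]
 [110. 201.]
 [138.  55.]]
[[469. 233.]
 [390. 315.]
 [336. 172.]]
t 4.67 local [-0.052  -0.0794  0.2322] shift mm [107.8 -30.2   6.2] turn deg [ 0.22  0.47 -0.38] F [ 0.25 -0.3  -0.09] op 0.002
```

View pics/scene3z.png

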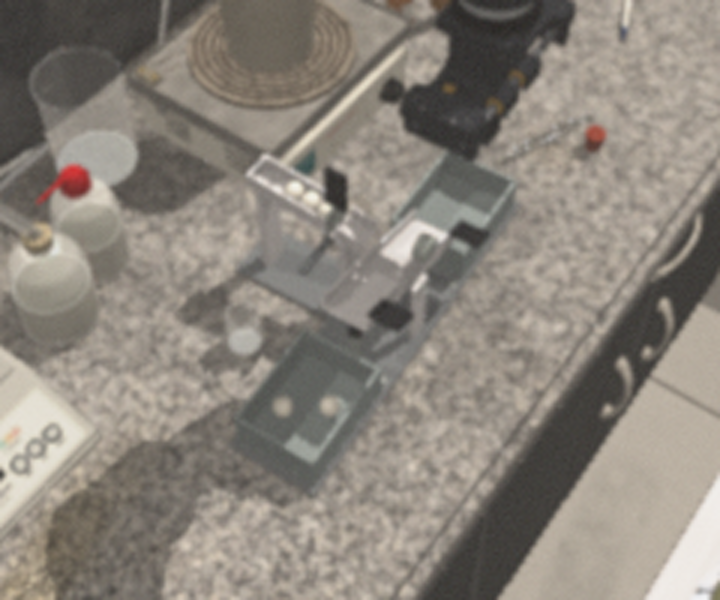

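View pics/wrist3.png

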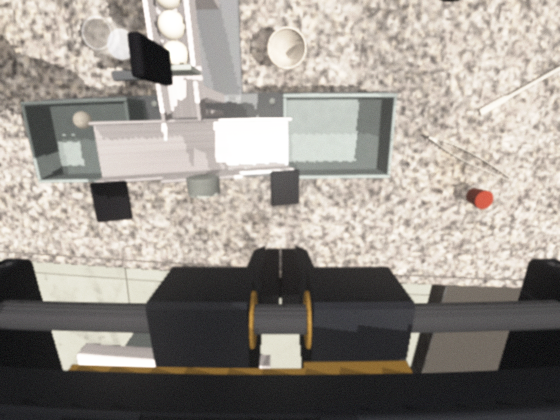

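The seesaw is fully over: both pads are within about 10 px of the predicted right-low positions. The gate tab hasn't moved. Next I'll go to the right side of the tab.

```bash
python3 -m creep '[36,8,0,0,0,0,36,8,0,0,0,0,36,0,0,0,0,0,0,0,0,0,0,0]'
python3 go.py .056 -.05 .170
```

```text
clock: 5.0
tool_pos: [0.5626, -0.1655, 0.2295]
eef_rot: [1.0, 0.03, -0.009, 0.001]
contact_force: [1.0, 0.1, 0.5]
opening: 0.003
t 5.0 local [ 0.0508 -0.0952  0.2295] shift mm [  5.9 -45.4  59.4] turn deg [ 0.09  1.07 -0.51] F [0.96 0.07 0.52] op 0.003
```

```bash
python3 -m creep '[5,-18,20,0,1,-0.5,0,-20,20,0,0,0,0,0,18,0,0,0,0,0,0,0,0,0]'
python3 go.py .056 -.02 .170
python3 - <<'E'
from h import *
save('wrist','wrist4.png')
save('scene','scene4.png')
a=cv2.imread('pics/scene4.png')[130:330,160:400];cv2.imwrite('pics/scene4z.png',cv2.resize(a,None,fx=3,fy=3,interpolation=cv2.INTER_CUBIC))
E
```

```text
clock: 5.33
tool_pos: [0.5662, -0.1267, 0.1671]
eef_rot: [0.999, 0.033, 0.0, 0.001]
contact_force: [0.1, 0.3, -0.5]
opening: 0.009
t 5.33 local [ 0.0571 -0.0568  0.1671] shift mm [ -1.2 -36.8  -3. ] turn deg [ 0.14 -0.03 -0.07] F [ 0.15  0.27 -0.51] op 0.009
```

View pics/wrist4.png

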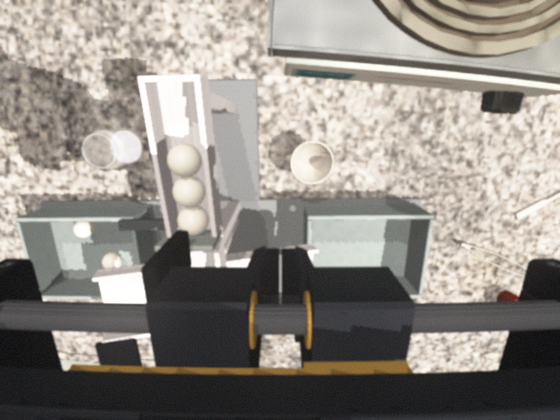

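View pics/scene4z.png

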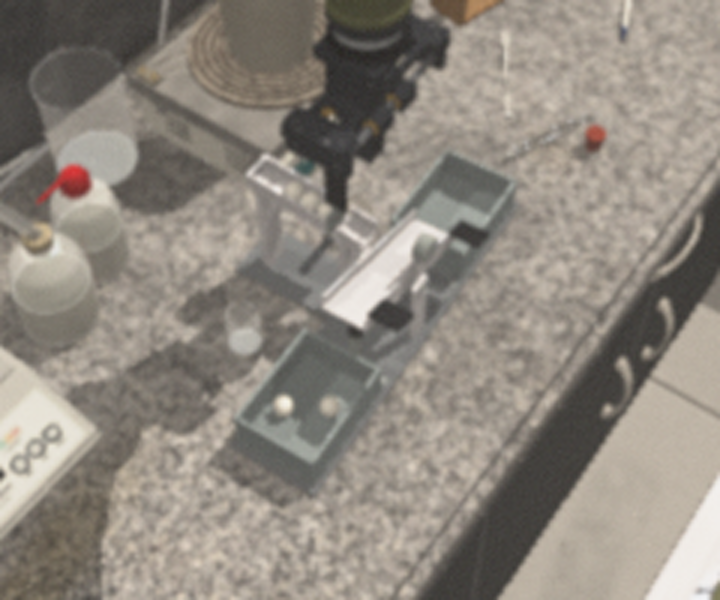

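```bash
python3 -m creep '[0,-12,0,0,0,0,0,-12,0,0,0,0,0,-12,0,0,0,0,0,0,0,0,0,0]'
python3 go.py .056 .018 .170
python3 -m creep '[0,-12,0,0,0,0,0,-12,0,0,0,0,0,0,0,0,0,0]'
python3 go.py .056 .018 .170
```

```text
clock: 5.77
tool_pos: [0.5669, -0.0899, 0.173]
eef_rot: [0.999, 0.031, 0.005, 0.002]
contact_force: [-0.0, 0.4, -0.2]
opening: 0.006
t 5.77 local [ 0.0603 -0.0202  0.173 ] shift mm [ -4.5 -38.1   2.8] turn deg [ 0.25 -0.59 -0.33] F [-0.03  0.44 -0.19] op 0.006
clock: 6.02
tool_pos: [0.5657, -0.0648, 0.1747]
eef_rot: [0.999, 0.032, 0.007, 0.003]
contact_force: [-0.2, 0.1, 0.4]
opening: 0.004
t 6.02 local [0.0608 0.005  0.1747] shift mm [ -4.9 -13.    4.5] turn deg [ 0.38 -0.73 -0.29] F [-0.21  0.11  0.41] op 0.004
```

```bash
python3 -m creep '[-3,-10,3,0,-0.7,0,0,-6,0,0,0,0,0,0,0,0,0,0,0,0,0,0,0,0]'
python3 go.py .056 .022 .170
python3 - <<'E'
from h import *
save('wrist','wrist5.png')
save('scene','scene5.png')
a=cv2.imread('pics/scene5.png')[130:330,160:400];cv2.imwrite('pics/scene5z.png',cv2.resize(a,None,fx=3,fy=3,interpolation=cv2.INTER_CUBIC))
E
```

```text
clock: 6.35
tool_pos: [0.5622, -0.0504, 0.1721]
eef_rot: [1.0, 0.031, 0.001, 0.005]
contact_force: [0.4, -0.6, 0.5]
opening: 0.007
t 6.35 local [0.0583 0.0196 0.1721] shift mm [-2.3 -2.4  2.1] turn deg [ 0.63 -0.08 -0.38] F [ 0.44 -0.64  0.52] op 0.007
```

View pics/wrist5.png

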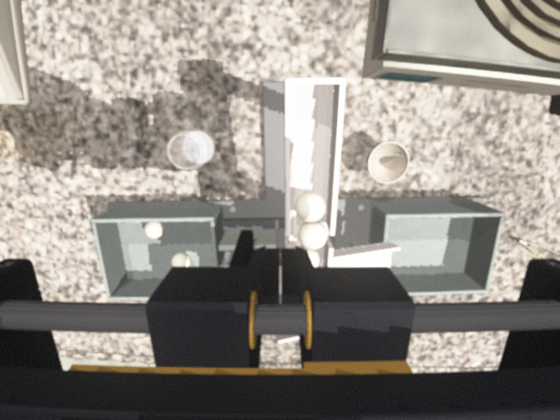

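View pics/scene5z.png

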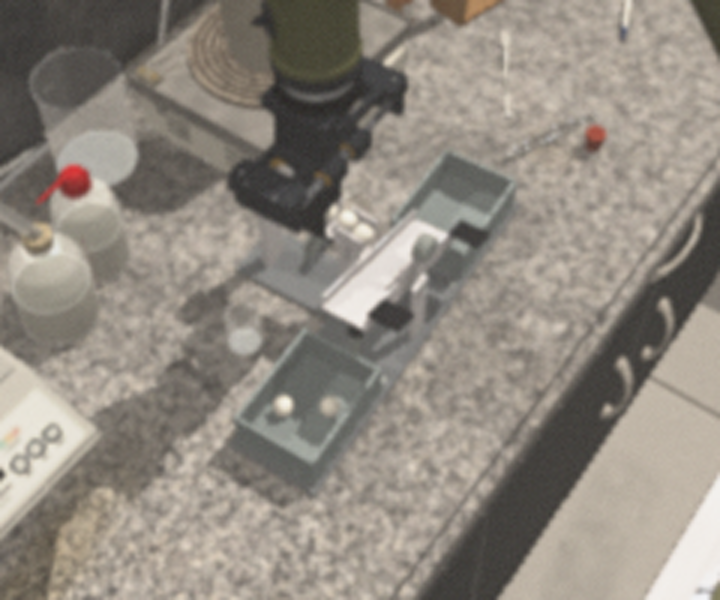

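The balls are rolling. I'll push a bit further, to the end stop.

```bash
python3 -m creep '[0,-5,0,0,0,0,0,-4,0,0,0,0,0,0,0,0,0,0,0,0,0,0,0,0]'
python3 go.py .056 .022 .170
python3 -m creep '[0,-3,0,0,0,0,0,0,0,0,0,0,0,0,0,0,0,0]'
python3 go.py .056 .022 .170
```

```text
clock: 6.78
tool_pos: [0.5621, -0.0518, 0.1724]
eef_rot: [1.0, 0.026, 0.002, 0.011]
contact_force: [-0.1, -0.3, -0.0]
opening: 0.004
t 6.78 local [0.058  0.0182 0.1724] shift mm [-2.1 -3.8  2.3] turn deg [ 1.26 -0.13 -0.96] F [-0.1  -0.31 -0.01] op 0.004
clock: 7.03
tool_pos: [0.5619, -0.0507, 0.1724]
eef_rot: [1.0, 0.025, 0.002, 0.012]
contact_force: [-0.2, -2.0, 0.0]
opening: 0.005
t 7.03 local [0.058  0.0193 0.1724] shift mm [-2.  -2.7  2.3] turn deg [ 1.39 -0.13 -1.07] F [-0.18 -2.01  0.03] op 0.005
```

The tool no longer advances and the force is rising, so it's at the end stop. I'll back off to the right, then lift.

```bash
python3 -m creep '[0,10,0,0,0,0,0,10,0,0,0,0,0,0,-35,0,0,0,0,0,-35,0,0,0,0,0,-35,0,0,0]'
python3 -m creep '[0,30,0,0,0,0,0,30,0,0,0,0,-30,30,0,0,0,0,-30,30,0,0,0,0,0,30,0,0,0,0]'
python3 - <<'E'
from h import *
for n,b in(('scene',(130,330,160,400)),('top',(150,300,180,380)),):
    save(n,n+'6.png');a=cv2.imread(f'pics/{n}6.png')[b[0]:b[1],b[2]:b[3]];cv2.imwrite(f'pics/{n}6z.png',cv2.resize(a,None,fx=3,fy=3,interpolation=cv2.INTER_CUBIC))
save('wrist','wrist6.png')
E
python3 go.py .056 .022 .170
```

```text
clock: 7.45
tool_pos: [0.5574, -0.0678, 0.2729]
eef_rot: [1.0, 0.026, -0.008, 0.009]
contact_force: [0.5, -0.4, -0.8]
opening: 0.003
clock: 7.87
tool_pos: [0.5123, -0.2166, 0.2842]
eef_rot: [0.999, 0.036, 0.002, 0.005]
contact_force: [-0.2, 0.1, 0.3]
opening: 0.004
t 8.02 local [ 0.0021 -0.1447  0.2844] shift mm [  52.7 -168.1  112.9] turn deg [ 0.68 -0.52 -0.06] F [ 0.26 -0.07 -0.67] op 0.003
```

View pics/scene6z.png

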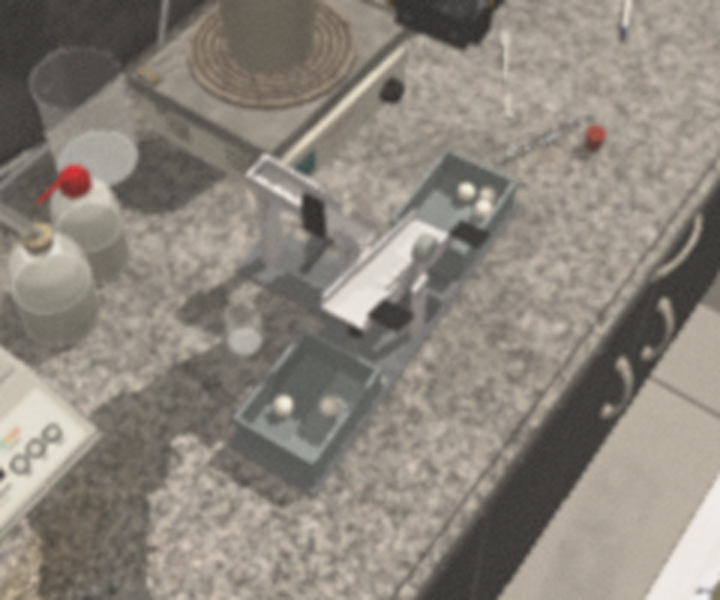

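View pics/wrist6.png

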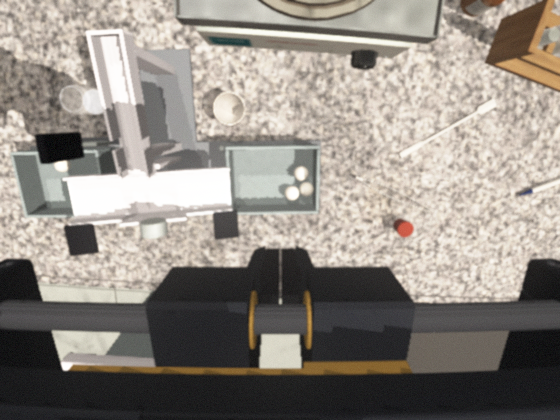

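```bash
python3 -m creep '[0,0,0,0,0,0,0,0,0,0,0,0,0,0,0,0,0,0,0,0,0,0,0,0,0,0,0,0,0,0]'
python3 -m creep '[0,0,0,0,0,0,0,0,0,0,0,0,0,0,0,0,0,0,0,0,0,0,0,0,0,0,0,0,0,0]'
python3 - <<'E'
from h import *
import go
from scipy.spatial.transform import Rotation as R
S=R.from_euler('z',go.yw)
s=save('scene','scene7.png')
for y in(.03,.04): print(y,((proj(s,[go.P+S.apply((.056,y,z)) for z in(.197,.147)])-[160,130])*3+1).round().tolist())
for uv in((467,190),(487,194),(483,208),(284,405),(329,405)):
    print(S.inv().apply(atz(s,np.array(uv)/3+[160,130],.02)-go.P).round(3))
a=cv2.imread('pics/scene7.png')[130:330,160:400];cv2.imwrite('pics/scene7z.png',cv2.resize(a,None,fx=3,fy=3,interpolation=cv2.INTER_CUBIC))
print(get_state()['contact_force'])
E
```

```text
clock: 8.43
tool_pos: [0.5192, -0.213, 0.284]
eef_rot: [0.999, 0.037, 0.005, 0.003]
contact_force: [-0.1, 0.1, 0.0]
opening: 0.005
clock: 8.85
tool_pos: [0.52, -0.2107, 0.2839]
eef_rot: [0.999, 0.039, 0.005, 0.003]
contact_force: [-0.9, -0.3, -0.1]
opening: 0.006
0.03 [[318.0, 193.0], [320.0, 227.0]]
0.04 [[312.0, 200.0], [314.0, 234.0]]
[ 0.006 -0.184  0.02 ]
[-0.016 -0.191  0.02 ]
[-0.022 -0.171  0.02 ]
[0.021 0.151 0.02 ]
[-0.016  0.127  0.02 ]
[-0.30932752  0.03598657  0.0188764 ]
```

View pics/scene7z.png

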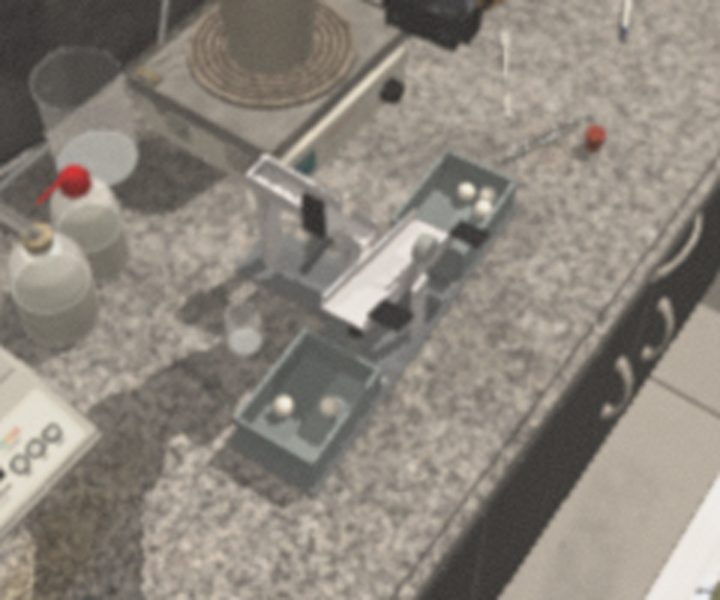

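The three balls are at rest in the right tray and haven't moved since the last picture. The tab at about (313,198) matches a gate opening near 40 mm.

```bash
python3 -c "
from plant import *
print(finish_job())"
```

```text
the job is handed in; nothing more can be done
None
```

The job is done and handed in at about 9 s on the robot's clock. No verdict was reported.

**What I did:** With the fingers shut, I pressed the seesaw's right pad down until it rocked over. After confirming it was over, I pushed the gate tab left to its end stop. Then I backed off clear of the stand.

**Last checks in the pictures:**
- **Balls:** all three lie still in the right tray, at about x −0.02 to +0.01 and y −0.19 to −0.17 in the sorter's frame. The two earlier balls are still in the left tray.
- **Seesaw and gate:** the seesaw is over to the right and the gate is about 37–40 mm open.
- **Bystanders:** the crucible, weighing bottle and stopper look unmoved, judged by eye only. The timer wasn't checked again, but the arm never went near it.
- **Contact:** the arm touches nothing, and the measured force is within sensor noise.

**What disagreed:**
- The trained networks gave wrong positions for the pads and trays, all placed near the middle of the sorter. I read pixel positions from the pictures and fitted the sorter's pose to them instead.
- The wrist camera placed the pads about 5 mm off that fit, sideways. That was small enough not to matter.

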